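# Load a tape cassette in build order and click its lid shut

## Task

Load the tape cassette in its build order: the brown cardboard spacer on the seat first, then the roll of tape on it, then the blue retaining ring on top, each centred and lying flat. Nobody knows how high the seat is set, so feel for it: set each part down gently and let go, neither dropping it nor ramming the seat. Then close the hinged lid and press its front edge down until it clicks in under the orange catch, leaving the other things on the table where they are.

Things in the scene. Friction and masses are not known exactly. Their poses are not given: they have to be found in the camera images.
- spacer_c (a point): Centre (half-way up) of the brown cardboard spacer ring, lying flat on the table: outer diameter 44 mm, hole 28 mm, 12 mm high, 30 g nominal (0.8 to 1.3 times). z is its axis.
- roll_c (a point): Centre (half-way up) of the small roll of tan tape, lying flat on the table: diameter 54 mm, 18 mm high, 45 g nominal (0.8 to 1.3 times). z is its axis.
- flange_c (a point): Centre (half-way up) of the blue plastic retaining ring, lying flat on the table: outer diameter 58 mm, hole 24 mm, 14 mm high, 40 g nominal (0.8 to 1.3 times). z is its axis; either face up.
- cassette: Grey tape cassette, fixed; origin under its base, 112 (x) x 104 (y) x 6 mm. Its +x points roughly to the robot's right. Hinge wall, 80 mm wide, 64 mm high, at x +45 to +55 mm; catch post, 34 mm wide, at x -61 to -49 mm, with the orange catch up to 85 mm high. Four round guide posts, diameter 8 and 62 mm high, stand at x, y = +-25.5 mm; fingers closing along y pass between them (43 mm free), the sides are open.
- seat_axis (a point): On the centre line of the seat, 6 mm above the table, axes as the cassette's. The round seat (diameter 52 mm, in a space of 64 mm between the guide posts) has its top 11 to 23 mm above the table, set differently each time and not reported: find it by touch. It is cushioned, about 3 N per mm over 4 mm, then solid.
- lid_hinge (a point): Middle of the lid's hinge axis, 50 mm from the cassette's middle (its +x) and 70 mm above the table; the axis runs along the cassette's y. The lid is a clear plate in a black frame, 78 mm wide, 7 mm thick, reaching 97 mm from the hinge, toward the cassette's -x when shut; its underside lies at hinge level.
- lid (a joint): Angle of the lid in rad: 0 shut (level), 1.75 to 2 at the start (leaning back past upright). The hinge is stiff (0.09 N m), so the lid stays where it is left. At about 0.1 its front meets the sprung catch; some 5 to 15 N downward on the front edge take it past, to below 0.02.
- lid_press (a point): Middle of the ribbed black front edge of the lid, on its outer (upper) face, 88 mm from the hinge axis; z is the outward normal of the lid. Press here to shut.
- reel_foot (a point): Obstacle: point on the table straight below the centre of the bag taper's big overhead tape reel, an upright disc facing the robot, diameter 176 mm, 20 mm thick, from 474 to 650 mm above the table, on an arm from the robot's left. Keep wrist and forearm clear of it: carry parts low and stay on the robot's side of it.
- roller_c (a point): Bystander: white guide roller on end, diameter 37 mm, 34 mm high; its centre.
- glue_c (a point): Bystander: white glue stick on end, diameter 26 mm, 88 mm high; its centre.
- clip_c (a point): Bystander: black bulldog clip, 38 x 45 x 35 mm; its centre.
- spacer: The cardboard spacer, origin in the middle of its underside (see its centre point).
- roll: The tape roll, origin in the middle of its underside.
- flange: The blue retaining ring, origin in the middle of its underside.
Mind the look-alikes: they are no part of the job. Of the things that look like the flange, the smaller one is meant.

How it is judged:
By the outcome, as a careful person would: the job done as asked, in the order asked, and still so for the second after the job is handed in, with the robot touching nothing.
It also fails if it takes over 70 s, if anything falls off the work surface, if the arm or the gripper's body presses on something with over 40 N, if the wrist force passes 120 N, or if a joint passes its speed limit or range.

## Robot

A 6-joint arm with a two-finger parallel gripper is mounted at the origin on a cart in front of the work surface, level with it; the furniture and walls round the work are solid. World frame = base frame: x ahead of the robot, y to its left, z up, the work surface at z = 0. Lengths are in m, angles in rad, forces in N, time in s.
With the tool pointing down it reaches from about 0.425 to 0.95 m from the base axis. Payload 3.5 kg.
Tool frame: the origin (TCP) lies at the very end of the fingers, on their centre line; the grasp point (between the pads) lies 19 mm behind it; x points along the fingers, z is the direction in which the jaws open and shut, and the axes are right-handed (so a half turn about x gives the same grasp; the last joint's range is limited). The gripper opens to 85 mm and grips with 20 to 120 N. Pads are 22 mm wide; open, the fingers measure 114 mm over their backs; the gripper's body (76 mm by 85 mm) begins 54 mm behind the grasp point. The pads swing forward as they close: fully open they stand 13 mm farther back than shut.
Start: joints at [0.974, 0.286, 1.577, -0, 1.279, -0.15], TCP at [0.292, 0.609, 0.231] pointing down, gripper open.
Joint ranges: [-2.77, 2.77], [-0.9, 2.22], [0.21, 2.48], [-1.53, 4.67], [0.24, 2.81], [-2.84, 2.84]. Speed limits (rad/s): [2.79, 2.79, 3.14, 3.14, 3.14, 3.14].

## Interface

Orientations are given as a unit quaternion [x, y, z, w].
In Python, from plant import ctrl, cams gives the robot as it stands.
- The arm moves only by the tool play_rows, never from a script. Its argument "rows" is a list of rows, each a list of 3 entries, a list of its own where there are three numbers: the opening in per cent of the stroke, from 0 (shut) to 100 (fully open), then the shift along the tool's x, y, z in units of 0.3 m (1.0 is 0.3 m), then the turn, a rotation vector about the tool's x, y, z in units of pi/2 rad (1.0 is pi/2 rad). A call has 1 to 10 rows; each row is the pose to reach, as a shift and turn from the pose commanded when the call began, along the tool's axes at that moment; what a row does not reach only later rows make up. A row lasts 1/12 s, in which the tool goes at most 41.7 mm and 7.16 degrees, less where a joint would pass 70% of its speed; a pose out of reach is approached as far as the arm can. A call with a number of a shift or a turn outside -1 to 1 is refused whole. A call with a gripper value outside its range is refused whole. The fingers move at their own pace and stop on an object; "force" is the grip in N (left out, the last holds). Time passes only in rows, so rows that repeat a pose let the fingers close. It gives the time, the measured TCP pose, the force and the opening at its end, in the units of the state.
- ctrl.get_state(): the state, without advancing time (a new reading comes with each control period).
- cams.read_camera(name): name is "scene" or "top" or "wrist"; returns a dict with "color" (420x560x3 uint8, red, green, blue), "fx", "fy", "cx", "cy" (pixels), "k1" (the pictures are not rectified: a ray, as slopes to the right and down, at radius r is drawn at 1 + k1 r^2 times it, then the intrinsics apply), "view" (4x4, takes a point from world to camera coordinates). Camera axes: x right, y down, z forward; pixel columns grow to the right and rows downward; lengths in m; the calibration is good to about 2 mm. A picture is of the moment at which its call begins. There is no depth.
- ctrl.sign_off(): hands the job in, once; it reports no verdict.
The state is a dict: "time": time; "qpos": joint angles; "dq": joint speeds; "joint_efforts": joint torques, N m; "eef_pos": TCP position; "tcp_rot": TCP orientation; "contact_force": force on the tool from outside, world axes, zero at the start; "wrist_torque": the same for the moment, N m; "opening": opening from 0.0 (shut) to 1.0 (fully open).
Only numpy, scipy, OpenCV 4.12 (cv2) and the standard library are available. Lean on these libraries where they do the work, as an engineer would, in place of code of your own. Each camera call takes 0.05 s, during which the arm holds its last target. There are 200 camera calls.

## Working session

There is one attempt and no reset: what is moved stays moved. The work goes in short steps, Python scripts to look and compute and a tool call to move; the robot and the scene stay as the last step left them, time stands still between calls to the robot, and variables do not carry over. Pictures are saved under pics/ and viewed, about 8 in all and at most 12, crops included, and the job is handed in when it is done.

Besides the shell and the picture viewer there is one more tool, called after "Emit:" as name(argument=value, ...), one argument or row to a line, values as JSON. play_rows: Moves the arm, as the interface text tells. Shifts and turns lie within -1 to 1; 1 stands for 0.3 m of shift or pi/2 rad of turn. Its arguments: {"type":"object","properties":{"rows":{"type":"array"},"force":{"type":"number"}},"required":["rows"]}

```bash
ls; mkdir -p pics; cat > h.py <<'E'
import numpy as np, cv2
from scipy.spatial.transform import Rotation as R
from plant import ctrl, cams
def shot(n,f):
    c=cams.read_camera(n); cv2.imwrite(f'pics/{f}.png',c['color'][:,:,::-1]); np.save(f'pics/{f}.npy',c,allow_pickle=True); return c
def load(f): return np.load(f'pics/{f}.npy',allow_pickle=True).item()
def ray(c,u,v):
    d=np.array([(u-c['cx'])/c['fx'],(v-c['cy'])/c['fy']]); p=d.copy()
    for _ in range(20): p=d/(1+c['k1']*(p@p))
    V=np.array(c['view']); A=V[:3,:3].T
    return -A@V[:3,3], A@np.array([p[0],p[1],1.])
def onz(c,u,v,z):
    o,d=ray(c,u,v); return o+d*(z-o[2])/d[2]
def proj(c,P):
    V=np.array(c['view']); q=V[:3,:3]@np.array(P,float)+V[:3,3]; p=q[:2]/q[2]; p=p*(1+c['k1']*(p@p))
    return np.array([c['fx']*p[0]+c['cx'],c['fy']*p[1]+c['cy']])
def st():
    s=ctrl.get_state(); print('t',round(s['time'],2),'p',np.round(s['eef_pos'],4),'q',np.round(s['tcp_rot'],3),'F',np.round(s['contact_force'],1),'op',round(s['opening'],3),'j',np.round(s['qpos'],2)); return s
def move(P,yaw=None,s=None):
    "shift/turn (units) to reach TCP P with tool down, jaws (z) along world yaw"
    s=s or ctrl.get_state(); Q=R.from_quat(s['tcp_rot']); print('shift',np.round(Q.inv().apply(np.array(P)-s['eef_pos'])/.3,4),end=' ')
    if yaw is not None:
        best=None
        for k in (0,np.pi):
            z=np.array([np.cos(yaw+k),np.sin(yaw+k),0]); x=np.array([0,0,-1.]); T=R.from_matrix(np.c_[x,np.cross(z,x),z])
            r=(Q.inv()*T).as_rotvec()/(np.pi/2)
            if best is None or np.linalg.norm(r)<np.linalg.norm(best): best=r
        print('turn',np.round(best,4))
    else: print()
E
cat > a.py <<'E'
from h import *
s=st()
a=shot('scene','s0'); b=shot('top','t0'); shot('wrist','w0')
for c in (a,b): print(np.round(ray(c,280,210),2))
print(R.from_quat(s['tcp_rot']).as_matrix().round(3))
cv2.imwrite('pics/both.png',cv2.resize(np.hstack([a['color'],b['color']])[:,:,::-1],(800,300)))
E
python3 a.py
```

```text
pics
t 0.0 p [0.2912 0.6082 0.2299] q [-0.377  0.599  0.376  0.598] F [ 0.5 -0.3 -0.1] op 0.999 j [ 0.97  0.29  1.58  0.    1.28 -0.15]
[[-0.31 -0.76  0.63]
 [ 0.63  0.61 -0.48]]
[[ 0.36 -0.04  0.94]
 [ 0.05  0.02 -1.  ]]
[[-0.001 -0.902  0.432]
 [-0.002  0.432  0.902]
 [-1.     0.    -0.002]]
```

View pics/t0.png

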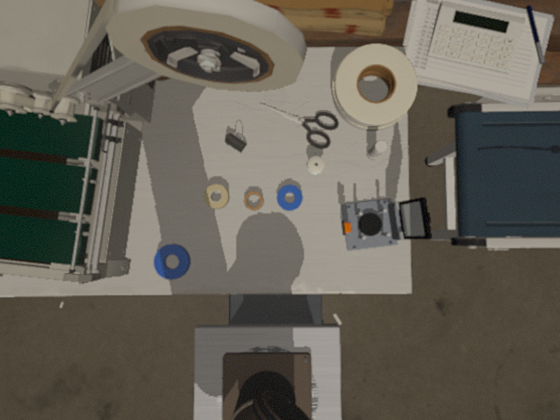

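View pics/s0.png

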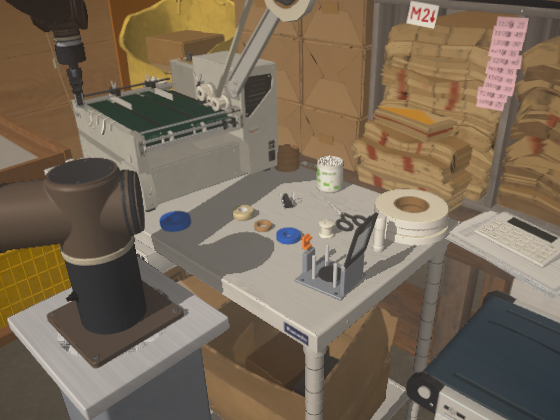

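In `t0` the spacer is at (254,200), the roll at (217,196) and the cassette at about (370,224), with its lid at (414,218). There are two blue rings, at (290,197) and (172,261), so I'll measure both. The clip (235,136), roller (316,165) and glue stick (378,149) are bystanders, as are the scissors and the big tape roll.

```bash
cat > b.py <<'E'
from h import *
c=load('t0'); im=c['color']; hsv=cv2.cvtColor(im,cv2.COLOR_RGB2HSV)
print('top f',c['fx'],c['k1'])
for n,u,v,zt,hh in (('blueA',290,197,.014,.007),('blueB',172,261,.014,.007),('spacer',254,200,.012,.006),('roll',217,196,.018,.009)):
    w=hsv[v-22:v+22,u-22:u+22]
    m=((w[:,:,1]>130)&(abs(w[:,:,0].astype(int)-112)<12)) if 'blue' in n else ((w[:,:,1]>55)&(w[:,:,0]<30))
    k,l,s,ce=cv2.connectedComponentsWithStats(m.astype(np.uint8)); i=1+np.argmax(s[1:,4])
    ct=cv2.findContours((l==i).astype(np.uint8),0,2)[0][0].reshape(-1,2)
    (x,y),r=cv2.minEnclosingCircle(ct); x+=u-22;y+=v-22
    bx,by=s[i,0]+s[i,2]/2-.5+u-22,s[i,1]+s[i,3]/2-.5+v-22
    p=onz(c,bx,by,zt); e=onz(c,bx+s[i,2]/2,by,zt); e2=onz(c,bx,by+s[i,3]/2,zt)
    print(n,(round(x),round(y)),s[i],'pos',p.round(4),'D',(2*np.linalg.norm(p-e)).round(4),(2*np.linalg.norm(p-e2)).round(4))
for u,v in ((414,218),(347,228)): print(u,v,onz(c,u,v,.08).round(3))
for u,v in ((375,85),): print(onz(c,u,v,.0))
a=cv2.resize(im[165:285,140:300],(640,480),interpolation=cv2.INTER_CUBIC)[:,:,::-1]
b=cv2.resize(im[175:265,320:440],(800,600),interpolation=cv2.INTER_CUBIC)[:,:,::-1]
cv2.imwrite('pics/c1.png',cv2.resize(np.hstack([cv2.resize(a,(400,300)),cv2.resize(b,(400,300))]),(800,300)))
s=load('s0')['color']; cv2.imwrite('pics/c2.png',cv2.resize(s[180:310,220:420],(800,520),interpolation=cv2.INTER_CUBIC)[:,:,::-1])
st()
E
python3 b.py
```

```text
top f 420.6323228323548 0.04158342655010266
blueA (289, 197) [ 10  10  24  25 345] pos [ 0.4334 -0.0508  0.014 ] D 0.053 0.0553
blueB (171, 262) [  5   6  34  34 554] pos [0.2936 0.2076 0.014 ] D 0.074 0.0734
spacer (253, 200) [ 12  13  20  20 194] pos [0.4263 0.0288 0.012 ] D 0.0442 0.0443
roll (216, 196) [  9  10  25  25 368] pos [0.4362 0.1108 0.018 ] D 0.0549 0.0551
414 218 [ 0.384 -0.303  0.08 ]
347 228 [ 0.364 -0.167  0.08 ]
[ 0.6877739  -0.24595052  0.        ]
t 0.15 p [0.2913 0.6083 0.2302] q [-0.377  0.599  0.377  0.598] F [-0.4 -0.1 -0.4] op 1.002 j [ 0.97  0.29  1.58 -0.    1.28 -0.15]
```

View pics/c1.png

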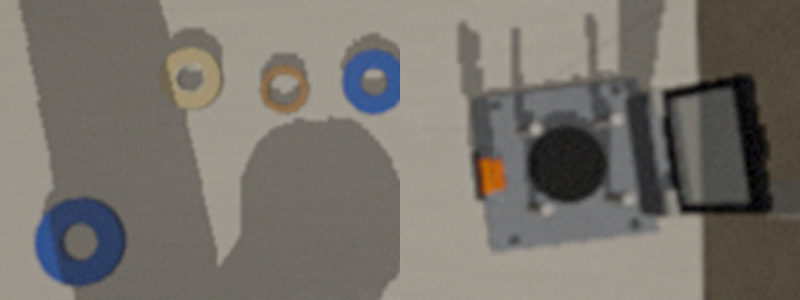

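Left crop: blueA (290,197) measures about 55 mm and blueB (172,261) about 74 mm. BlueA is the smaller one, so it is the retaining ring. Spacer (254,200) is 44 mm and roll (217,196) is 55 mm; both match. Right crop: the seat is at about (370.4,224), the orange catch is on the left, and the cassette is yawed about 6.6°.

```bash
python3 - <<'E'
from h import *
s=ctrl.get_state(); move([.37,.33,.2],np.radians(6.6),s)
c=load('t0')
for n,(x,y) in dict(seat=(568,163),FL=(490,250),FR=(658,230),BL=(475,95),BR=(632,78)).items(): print(n,onz(c,320+(x-400)/3.333,175+y/3.333,.017 if n=='seat' else .006).round(4))
E
```

```text
shift [ 0.1019 -0.6374 -0.7232] turn [ 6.422e-01 -1.100e-03  4.000e-04]
seat [ 0.3732 -0.2271  0.017 ]
FL [ 0.3162 -0.1768  0.006 ]
FR [ 0.329  -0.2875  0.006 ]
BL [ 0.4189 -0.1685  0.006 ]
BR [ 0.4296 -0.2727  0.006 ]
```

Emit:
play_rows(
  rows=[
    [100,[0.1,-0.637,-0.723],[0.642,0,0]],
    [100,[0.1,-0.637,-0.723],[0.642,0,0]],
    [100,[0.1,-0.637,-0.723],[0.642,0,0]],
    [100,[0.1,-0.637,-0.723],[0.642,0,0]],
    [100,[0.1,-0.637,-0.723],[0.642,0,0]],
    [100,[0.1,-0.637,-0.723],[0.642,0,0]],
    [100,[0.1,-0.637,-0.723],[0.642,0,0]],
    [100,[0.1,-0.637,-0.723],[0.642,0,0]],
    [100,[0.1,-0.637,-0.723],[0.642,0,0]],
    [100,[0.1,-0.637,-0.723],[0.642,0,0]],
  ],
  force=30,
)

```text
time: 0.98
eef_pos: [0.3704, 0.3304, 0.2014]
tcp_rot: [-0.041, 0.706, 0.042, 0.706]
contact_force: [0.4, -0.5, 0.4]
opening: 1.0
```

```bash
python3 - <<'E'
from h import *
s=st(); move([.43,.03,.17],np.radians(6.6),s)
E
```

```text
t 0.98 p [0.3704 0.3304 0.2014] q [-0.041  0.706  0.042  0.706] F [ 0.4 -0.5  0.4] op 1.0 j [ 0.52 -0.09  2.04  0.    1.19  0.41]
shift [ 0.1042 -1.0178  0.0802] turn [ 0.0013  0.0001 -0.0003]
```

Emit:
play_rows(
  rows=[
    [100,[0.1,-1,0.08],[0,0,0]],
    [100,[0.1,-1,0.08],[0,0,0]],
    [100,[0.1,-1,0.08],[0,0,0]],
    [100,[0.1,-1,0.08],[0,0,0]],
    [100,[0.1,-1,0.08],[0,0,0]],
    [100,[0.1,-1,0.08],[0,0,0]],
    [100,[0.1,-1,0.08],[0,0,0]],
    [100,[0.1,-1,0.08],[0,0,0]],
    [100,[0.1,-1,0.08],[0,0,0]],
    [100,[0.1,-1,0.08],[0,0,0]],
  ],
)

```text
time: 1.82
eef_pos: [0.4289, 0.0361, 0.1714]
tcp_rot: [-0.041, 0.706, 0.042, 0.706]
contact_force: [-0.6, 0.2, -0.5]
opening: 1.001
```

```bash
python3 - <<'E'
from h import *
s=st(); c=shot('wrist','w1'); print(ray(c,280,210))
for n,p in dict(spacer=[.4263,.0288,.012],roll=[.4362,.1108,.018],fl=[.4334,-.0508,.014],tcp=s['eef_pos']).items(): print(n,proj(c,p).round(1))
E
```

```text
t 1.82 p [0.4289 0.0361 0.1714] q [-0.041  0.706  0.042  0.706] F [-0.6  0.2 -0.5] op 1.001 j [-0.15 -0.22  2.21  0.    1.15 -0.27]
(array([0.42105385, 0.1026414 , 0.31402169]), array([ 0.04129606, -0.26365056, -0.96378693]))
spacer [273.1 200.3]
roll [295.  112.4]
fl [271.1 277.4]
tcp [276.8 265.9]
```

View pics/w1.png

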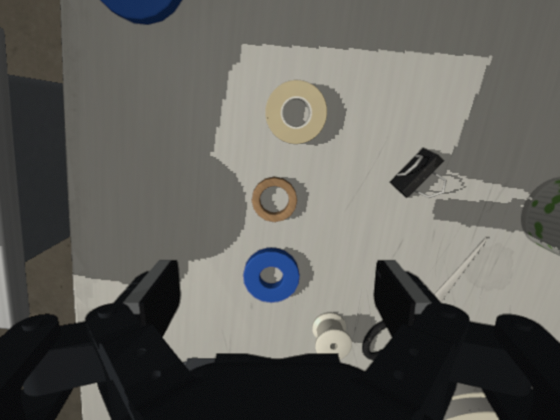

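The wrist view shows the roll at (296,112), spacer (274,199) and small blue ring (271,275), all within 2 px of the prediction. I'll refine them by contour.

```bash
cat > c.py <<'E'
from h import *
c=load('w1'); hsv=cv2.cvtColor(c['color'],cv2.COLOR_RGB2HSV)
for n,u,v,z in (('flange',271,275,.007),('spacer',274,199,.006),('roll',296,112,.009)):
    w=hsv[v-40:v+40,u-40:u+40]
    m=((w[:,:,1]>130)&(abs(w[:,:,0].astype(int)-112)<12)) if n=='flange' else ((w[:,:,1]>60)&(w[:,:,0]<30))
    cs=cv2.findContours(m.astype(np.uint8),0,1)[0]; ct=max(cs,key=cv2.contourArea)
    (x,y),ax,_=cv2.fitEllipse(cv2.convexHull(ct)); x+=u-40;y+=v-40
    p=onz(c,x,y,z); print(n,round(x,1),round(y,1),p.round(4),'D',[(np.linalg.norm(onz(c,x+a/2,y,z)-p)*2).round(4) for a in ax])
move([.4265,.0285,.06],np.radians(6.6)); st()
E
python3 c.py
```

```text
flange 271.0 274.7 [ 0.4333 -0.0513  0.007 ] D [np.float64(0.0552), np.float64(0.0569)]
spacer 274.1 199.1 [0.4273 0.0286 0.006 ] D [np.float64(0.0433), np.float64(0.0437)]
roll 296.1 111.6 [0.4375 0.1118 0.009 ] D [np.float64(0.0542), np.float64(0.0564)]
shift [ 0.3713 -0.0265 -0.0106] turn [ 0.0018 -0.0001 -0.0005]
t 1.87 p [0.4288 0.0367 0.1714] q [-0.041  0.706  0.042  0.706] F [-1.4  0.3  0.2] op 1.002 j [-0.15 -0.22  2.21  0.    1.15 -0.27]
```

Emit:
play_rows(
  rows=[
    [100,[0.3,-0.026,-0.009],[0,0,0]],
    [100,[0.45,-0.026,-0.009],[0,0,0]],
    [100,[0.53,-0.026,-0.009],[0,0,0]],
    [100,[0.565,-0.026,-0.009],[0,0,0]],
    [100,[0.565,-0.026,-0.009],[0,0,0]],
    [100,[0.565,-0.026,-0.009],[0,0,0]],
  ],
  force=20,
)

```text
time: 2.37
eef_pos: [0.4241, 0.0294, -0.0004]
tcp_rot: [-0.041, 0.709, 0.043, 0.703]
contact_force: [0.7, 0.5, -0.1]
opening: 0.998
```

Emit:
play_rows(
  rows=[
    [0,[0,0,0],[0,0,0]],
    [0,[0,0,0],[0,0,0]],
    [0,[0,0,0],[0,0,0]],
    [0,[0,0,0],[0,0,0]],
    [0,[0,0,0],[0,0,0]],
    [0,[0,0,0],[0,0,0]],
    [0,[0,0,0],[0,0,0]],
    [0,[0,0,0],[0,0,0]],
  ],
)

```text
time: 3.03
eef_pos: [0.4294, 0.0271, 0.005]
tcp_rot: [-0.041, 0.704, 0.041, 0.708]
contact_force: [-1.6, 1.2, 8.6]
opening: 0.498
```

```bash
python3 - <<'E'
from h import *
s=st(); move([.3732,-.2267,.13],np.radians(6.6)); c=shot('wrist','w2')
E
```

```text
t 3.03 p [0.4294 0.0271 0.005 ] q [-0.041  0.704  0.041  0.708] F [-1.6  1.2  8.6] op 0.498 j [-0.17  0.08  2.3   0.    0.76 -0.29]
shift [-0.4173 -0.8193 -0.2815] turn [0.0002 0.0034 0.0006]
```

The grasp closed at 42 mm, but the tips are pressing on the table, with 8.6 N upward. I'll regrip about 3 mm higher so they don't stick out below the spacer.

Emit:
play_rows(
  rows=[
    [65,[0,0,0],[0,0,0]],
    [65,[-0.02,0,0],[0,0,0]],
    [65,[-0.023,0,0],[0,0,0]],
    [0,[-0.023,0,0],[0,0,0]],
    [0,[-0.023,0,0],[0,0,0]],
    [0,[-0.023,0,0],[0,0,0]],
    [0,[-0.023,0,0],[0,0,0]],
    [0,[-0.023,0,0],[0,0,0]],
    [0,[-0.023,0,0],[0,0,0]],
  ],
  force=25,
)

```text
time: 3.83
eef_pos: [0.427, 0.0272, 0.0089]
tcp_rot: [-0.041, 0.706, 0.041, 0.706]
contact_force: [0.2, -0.4, 0.3]
opening: 0.0
```

Emit:
play_rows(
  rows=[
    [0,[-0.05,0,0],[0,0,0]],
    [0,[-0.15,0,0],[0,0,0]],
    [0,[-0.25,0,0],[0,0,0]],
    [0,[-0.35,0,0],[0,0,0]],
    [0,[-0.4,0,0],[0,0,0]],
    [0,[-0.4,0,0],[0,0,0]],
  ],
)

```text
time: 4.33
eef_pos: [0.4291, 0.0269, 0.1322]
tcp_rot: [-0.041, 0.704, 0.04, 0.708]
contact_force: [-0.1, -1.3, -0.1]
opening: -0.002
```

```bash
python3 - <<'E'
from h import *
s=st(); move([.3732,-.2267,.13],np.radians(6.6)); c=shot('wrist','w3')
E
```

```text
t 4.33 p [0.4291 0.0269 0.1322] q [-0.041  0.704  0.04   0.708] F [-0.1 -1.3 -0.1] op -0.002 j [-0.17 -0.17  2.25 -0.    1.06 -0.29]
shift [ 0.007  -0.8183 -0.2827] turn [0.0003 0.0043 0.0013]
```

View pics/w3.png

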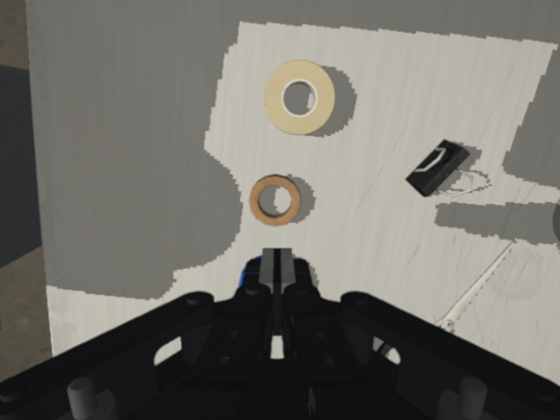

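The fingers are fully shut and the spacer is still on the table at (275,200), so the regrip passed over it. I'll work out where the real fingertips lie relative to the TCP from this view.

```bash
cat > d.py <<'E'
from h import *
s=ctrl.get_state(); c=load('w3'); Q=R.from_quat(s['tcp_rot']).as_matrix(); t=np.array(s['eef_pos'])
for dx in (-13,-6,0,6,13):
  for dy in (0,11): print(dx,dy,proj(c,t+Q@np.array([dx,dy,0])/1e3).round(1))
hsv=cv2.cvtColor(c['color'],cv2.COLOR_RGB2HSV); u,v=275,200
w=hsv[v-40:v+40,u-40:u+40]; m=((w[:,:,1]>60)&(w[:,:,0]<30))
ct=max(cv2.findContours(m.astype(np.uint8),0,1)[0],key=cv2.contourArea)
(x,y),ax,_=cv2.fitEllipse(cv2.convexHull(ct)); p=onz(c,x+u-40,y+v-40,.006); print('spacer',p.round(4),ax)
a=load('w1'); 
move([*p[:2],.05],np.radians(6.6))
E
python3 d.py
```

```text
-13 0 [273.7 275.4]
-13 11 [273.6 252.4]
-6 0 [273.8 268.5]
-6 11 [273.7 246.4]
0 0 [273.8 263. ]
0 11 [273.8 241.6]
6 0 [273.9 257.9]
6 11 [273.8 237.2]
13 0 [273.9 252.4]
13 11 [273.9 232.4]
spacer [0.4282 0.0278 0.006 ] (51.01338577270508, 51.69056701660156)
shift [0.2661 0.0022 0.0013] turn [0.0003 0.0019 0.0006]
```

Emit:
play_rows(
  rows=[
    [68,[0.1,0.002,0.001],[0,0,0]],
    [68,[0.2,0.002,0.001],[0,0,0]],
    [68,[0.3,0.002,0.001],[0,0,0]],
    [68,[0.36,0.002,0.001],[0,0,0]],
    [68,[0.4,0.002,0.001],[0,0,0]],
    [68,[0.42,0.002,0.001],[0,0,0]],
    [68,[0.427,0.002,0.001],[0,0,0]],
    [68,[0.434,0.002,0.001],[0,0,0]],
    [68,[0.434,0.002,0.001],[0,0,0]],
    [68,[0.434,0.002,0.001],[0,0,0]],
  ],
)

```text
time: 5.22
eef_pos: [0.4277, 0.0278, -0.0009]
tcp_rot: [-0.041, 0.705, 0.041, 0.706]
contact_force: [-0.2, 0.6, 0.2]
opening: 0.679
```

Emit:
play_rows(
  rows=[
    [68,[0,0,0],[0,0,0]],
    [68,[0.007,0,0],[0,0,0]],
    [68,[0.007,0,0],[0,0,0]],
    [68,[0.007,0,0],[0,0,0]],
  ],
)

```text
time: 5.55
eef_pos: [0.4272, 0.0279, -0.0034]
tcp_rot: [-0.041, 0.706, 0.041, 0.706]
contact_force: [0.3, -0.2, -0.6]
opening: 0.675
```

Emit:
play_rows(
  rows=[
    [60,[0.005,0,0],[0,0,0]],
    [60,[0.01,0,0],[0,0,0]],
    [60,[0.01,0,0],[0,0,0]],
    [60,[0.01,0,0],[0,0,0]],
  ],
)

```text
time: 5.88
eef_pos: [0.4283, 0.0279, -0.0033]
tcp_rot: [-0.041, 0.706, 0.041, 0.705]
contact_force: [-9.9, 1.4, 26.8]
opening: 0.603
```

Emit:
play_rows(
  rows=[
    [62,[-0.01,0,0],[0,0,0]],
    [62,[-0.021,0,0],[0,0,0]],
    [62,[-0.021,0,0],[0,0,0]],
    [62,[-0.021,0,0],[0,0,0]],
    [0,[-0.021,0,0],[0,0,0]],
    [0,[-0.021,0,0],[0,0,0]],
    [0,[-0.021,0,0],[0,0,0]],
    [0,[-0.021,0,0],[0,0,0]],
    [0,[-0.021,0,0],[0,0,0]],
    [0,[-0.021,0,0],[0,0,0]],
  ],
  force=25,
)

```text
time: 6.72
eef_pos: [0.4269, 0.0279, -0.0003]
tcp_rot: [-0.041, 0.706, 0.041, 0.706]
contact_force: [-2.8, 0.5, 3.8]
opening: 0.501
```

```bash
python3 - <<'E'
from h import *
st()
E
```

```text
t 6.72 p [ 4.269e-01  2.790e-02 -3.000e-04] q [-0.041  0.706  0.041  0.706] F [-2.8  0.5  3.8] op 0.501 j [-0.17  0.09  2.3  -0.    0.75 -0.29]
```

Emit:
play_rows(
  rows=[
    [0,[-0.03,0,0],[0,0,0]],
    [0,[-0.1,0,0],[0,0,0]],
    [0,[-0.2,0,0],[0,0,0]],
    [0,[-0.3,0,0],[0,0,0]],
    [0,[-0.4,0,0],[0,0,0]],
    [0,[-0.44,0,0],[0,0,0]],
    [0,[-0.44,0,0],[0,0,0]],
    [0,[-0.44,0,0],[0,0,0]],
  ],
)

```text
time: 7.38
eef_pos: [0.4274, 0.0279, 0.1322]
tcp_rot: [-0.041, 0.705, 0.041, 0.707]
contact_force: [-0.4, 0.1, -1.0]
opening: 0.499
```

```bash
python3 - <<'E'
from h import *
st(); move([.3732,-.2267,.13],np.radians(6.6)); move([.40,-.10,.13],np.radians(6.6))
E
```

```text
t 7.38 p [0.4274 0.0279 0.1322] q [-0.041  0.705  0.041  0.707] F [-0.4  0.1 -1. ] op 0.499 j [-0.17 -0.17  2.25  0.    1.06 -0.29]
shift [ 0.0072 -0.8221 -0.2773] turn [0.0002 0.0013 0.0004]
shift [ 0.0073 -0.4128 -0.1398] turn [0.0002 0.0013 0.0004]
```

Emit:
play_rows(
  rows=[
    [0,[0,-0.1,-0.034],[0,0,0]],
    [0,[0,-0.22,-0.074],[0,0,0]],
    [0,[0,-0.34,-0.115],[0,0,0]],
    [0,[0,-0.42,-0.142],[0,0,0]],
    [0,[0,-0.42,-0.142],[0,0,0]],
    [0,[0,-0.42,-0.142],[0,0,0]],
  ],
)

```text
time: 7.88
eef_pos: [0.3979, -0.1026, 0.1297]
tcp_rot: [-0.039, 0.707, 0.04, 0.705]
contact_force: [0.3, 0.0, -0.4]
opening: 0.494
```

```bash
python3 - <<'E'
from h import *
s=st(); c=shot('wrist','w4')
for n,p in dict(seat=[.3732,-.2267,.017],spc=s['eef_pos']).items(): print(n,proj(c,p).round(1))
E
```

```text
t 7.88 p [ 0.3979 -0.1026  0.1297] q [-0.039  0.707  0.04   0.705] F [ 0.3  0.  -0.4] op 0.494 j [-0.5  -0.21  2.28  0.    1.07 -0.61]
seat [234.8 334.1]
spc [276.8 265.8]
```

View pics/w4.png

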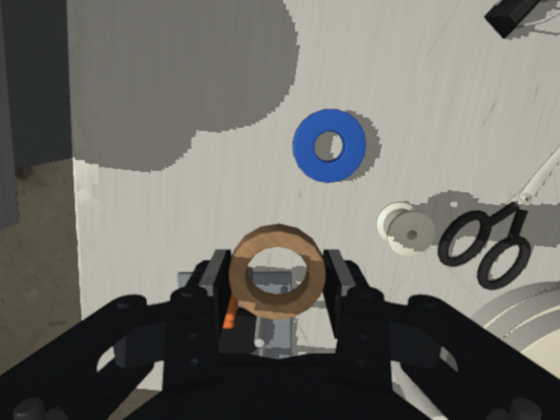

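The spacer is held level between the pads at (277,272) and hides most of the cassette. I'll refine the cassette centre from the seat disc and the post tops in the top view.

```bash
cat > e.py <<'E'
from h import *
c=load('t0'); g=cv2.cvtColor(c['color'],cv2.COLOR_RGB2GRAY)
m=(g[200:250,350:392]<45).astype(np.uint8); k,l,s,ce=cv2.connectedComponentsWithStats(m)
i=1+np.argmax(s[1:,4]); d=ce[i]+[350,200]; print('disc',d,s[i])
for z in (.011,.017,.023): print(z,onz(c,*d,z).round(4))
pts=np.array([[535,128],[618,118],[548,208],[625,198]])
P=[]
for x,y in pts:
    u,v=320+(x-400)/3.333,175+y/3.333; u0,v0=int(u)-2,int(v)-2
    w=g[v0:v0+6,u0:u0+6].astype(float); w=np.clip(w-np.percentile(w,60),0,None); yy,xx=np.mgrid[:6,:6]
    uu,vv=u0+(w*xx).sum()/w.sum(),v0+(w*yy).sum()/w.sum(); p=onz(c,uu,vv,.062); P.append(p); print((round(uu,1),round(vv,1)),p.round(4))
print('posts',np.mean(P,0).round(4))
E
python3 e.py; python3 - <<'E'
import sys; sys.path.insert(0,'.')
import os; os.chdir('.')
from h import *
c=load('t0'); s=shot('scene','s1')
cv2.imwrite('pics/c4.png',np.hstack([cv2.resize(c['color'][195:250,335:440],(800,420),interpolation=cv2.INTER_CUBIC)])[:,:,::-1])
E
```

```text
disc [369.65384615 223.72564103] [  9  13  23  22 390]
0.011 [ 0.3737 -0.2267  0.011 ]
0.017 [ 0.3736 -0.2255  0.017 ]
0.023 [ 0.3735 -0.2243  0.023 ]
(np.float64(360.3), np.float64(213.3)) [ 0.3946 -0.1976  0.062 ]
(np.float64(384.8), np.float64(210.4)) [ 0.4003 -0.2486  0.062 ]
(np.float64(364.0), np.float64(237.5)) [ 0.3443 -0.2044  0.062 ]
(np.float64(388.4), np.float64(234.5)) [ 0.3503 -0.2549  0.062 ]
posts [ 0.3724 -0.2264  0.062 ]
```

View pics/c4.png

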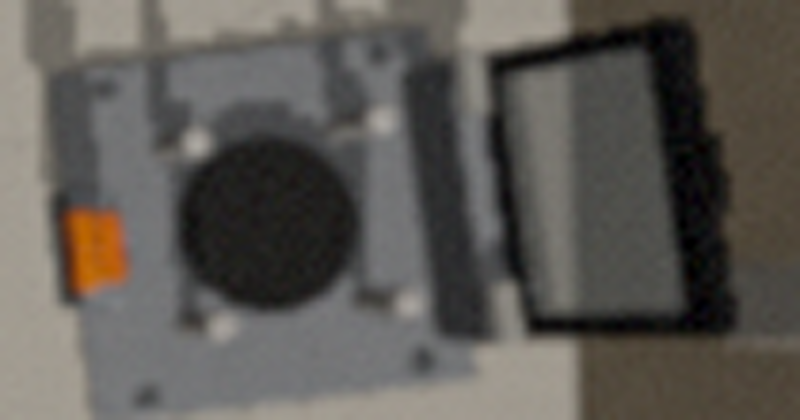

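The crop shows the seat disc at (268,222) and the four post tops. Their spacing is 51 mm, as specified, and their centre is at (0.373, -0.2263) with yaw 6.6°.

```bash
python3 - <<'E'
from h import *
st(); move([.373,-.2263,.13],np.radians(6.6))
E
```

```text
t 7.98 p [ 0.3984 -0.1013  0.1301] q [-0.04   0.707  0.041  0.705] F [ 0.3 -0.4 -0.1] op 0.497 j [-0.5  -0.21  2.28  0.    1.07 -0.61]
shift [-1.00e-04 -4.04e-01 -1.32e-01] turn [ 0.0001 -0.0016 -0.0014]
```

Emit:
play_rows(
  rows=[
    [0,[0,-0.1,-0.033],[0,0,0]],
    [0,[0,-0.2,-0.066],[0,0,0]],
    [0,[0,-0.3,-0.099],[0,0,0]],
    [0,[0,-0.37,-0.121],[0,0,0]],
    [0,[0,-0.404,-0.132],[0,0,0]],
    [0,[0,-0.404,-0.132],[0,0,0]],
    [0,[0,-0.404,-0.132],[0,0,0]],
    [0,[0,-0.404,-0.132],[0,0,0]],
  ],
)

```text
time: 8.65
eef_pos: [0.3741, -0.2255, 0.1312]
tcp_rot: [-0.041, 0.706, 0.042, 0.706]
contact_force: [0.3, 0.9, -0.8]
opening: 0.501
```

```bash
python3 - <<'E'
from h import *
st(); move([.373,-.2263,.035],np.radians(6.6))
E
```

```text
t 8.65 p [ 0.3741 -0.2255  0.1312] q [-0.041  0.706  0.042  0.706] F [ 0.3  0.9 -0.8] op 0.501 j [-0.78 -0.14  2.23  0.    1.06 -0.89]
shift [ 0.3206 -0.0027 -0.0037] turn [ 0.0012 -0.0003 -0.0009]
```

Emit:
play_rows(
  rows=[
    [0,[0.08,-0.003,-0.004],[0,0,0]],
    [0,[0.17,-0.003,-0.004],[0,0,0]],
    [0,[0.25,-0.003,-0.004],[0,0,0]],
    [0,[0.3,-0.003,-0.004],[0,0,0]],
    [0,[0.325,-0.003,-0.004],[0,0,0]],
    [0,[0.335,-0.003,-0.004],[0,0,0]],
    [0,[0.335,-0.003,-0.004],[0,0,0]],
    [0,[0.335,-0.003,-0.004],[0,0,0]],
  ],
)

```text
time: 9.32
eef_pos: [0.3737, -0.2283, 0.0321]
tcp_rot: [-0.042, 0.705, 0.041, 0.706]
contact_force: [0.5, -0.4, -0.6]
opening: 0.496
```

Emit:
play_rows(
  rows=[
    [0,[0.006,0,0],[0,0,0]],
    [0,[0.012,0,0],[0,0,0]],
    [0,[0.018,0,0],[0,0,0]],
    [0,[0.018,0,0],[0,0,0]],
  ],
)

```text
time: 9.65
eef_pos: [0.3729, -0.2282, 0.0259]
tcp_rot: [-0.041, 0.706, 0.041, 0.706]
contact_force: [0.8, -0.1, -0.3]
opening: 0.499
```

Emit:
play_rows(
  rows=[
    [0,[0.004,0,0],[0,0,0]],
    [0,[0.008,0,0],[0,0,0]],
    [0,[0.008,0,0],[0,0,0]],
  ],
)

```text
time: 9.9
eef_pos: [0.3727, -0.2281, 0.0232]
tcp_rot: [-0.041, 0.706, 0.041, 0.706]
contact_force: [0.6, -0.2, -0.9]
opening: 0.498
```

Emit:
play_rows(
  rows=[
    [0,[0,0.006,0],[0,0,0]],
    [0,[0.004,0.006,0],[0,0,0]],
    [0,[0.007,0.006,0],[0,0,0]],
    [0,[0.007,0.006,0],[0,0,0]],
  ],
)

```text
time: 10.23
eef_pos: [0.3725, -0.2262, 0.0211]
tcp_rot: [-0.041, 0.706, 0.041, 0.706]
contact_force: [-0.4, 0.9, -0.4]
opening: 0.497
```

Emit:
play_rows(
  rows=[
    [0,[0.003,0,0],[0,0,0]],
    [0,[0.006,0,0],[0,0,0]],
    [0,[0.006,0,0],[0,0,0]],
  ],
)

```text
time: 10.48
eef_pos: [0.3726, -0.2263, 0.0194]
tcp_rot: [-0.041, 0.706, 0.041, 0.706]
contact_force: [0.0, 0.4, -0.3]
opening: 0.494
```

Emit:
play_rows(
  rows=[
    [0,[0.003,0,0],[0,0,0]],
    [0,[0.006,0,0],[0,0,0]],
    [0,[0.006,0,0],[0,0,0]],
  ],
)

```text
time: 10.73
eef_pos: [0.3726, -0.2263, 0.0175]
tcp_rot: [-0.041, 0.706, 0.041, 0.706]
contact_force: [-0.1, 0.3, -0.2]
opening: 0.497
```

Emit:
play_rows(
  rows=[
    [0,[0.003,0,0],[0,0,0]],
    [0,[0.006,0,0],[0,0,0]],
    [0,[0.006,0,0],[0,0,0]],
  ],
)

```text
time: 10.98
eef_pos: [0.3726, -0.2263, 0.0157]
tcp_rot: [-0.041, 0.706, 0.041, 0.706]
contact_force: [-0.2, -0.1, -1.0]
opening: 0.495
```

Emit:
play_rows(
  rows=[
    [0,[0.003,0,0],[0,0,0]],
    [0,[0.006,0,0],[0,0,0]],
    [0,[0.006,0,0],[0,0,0]],
  ],
)

```text
time: 11.23
eef_pos: [0.3727, -0.2264, 0.0143]
tcp_rot: [-0.041, 0.706, 0.041, 0.706]
contact_force: [-1.3, 0.6, 2.5]
opening: 0.495
```

Emit:
play_rows(
  rows=[
    [0,[0.002,0,0],[0,0,0]],
    [0,[0.004,0,0],[0,0,0]],
    [0,[0.004,0,0],[0,0,0]],
  ],
)

```text
time: 11.48
eef_pos: [0.3728, -0.2264, 0.0133]
tcp_rot: [-0.041, 0.706, 0.041, 0.706]
contact_force: [-2.0, 1.2, 5.3]
opening: 0.498
```

Contact: about 3 N/mm from TCP 0.015, so the seat top is about 15 mm up. I'll ease up 1 mm, release and lift.

Emit:
play_rows(
  rows=[
    [0,[-0.004,0,0],[0,0,0]],
    [0,[-0.004,0,0],[0,0,0]],
    [56,[-0.004,0,0],[0,0,0]],
    [60,[-0.004,0,0],[0,0,0]],
    [68,[-0.004,0,0],[0,0,0]],
    [75,[-0.004,0,0],[0,0,0]],
    [75,[-0.004,0,0],[0,0,0]],
    [75,[-0.004,0,0],[0,0,0]],
  ],
)

```text
time: 12.15
eef_pos: [0.3726, -0.2263, 0.014]
tcp_rot: [-0.041, 0.706, 0.041, 0.706]
contact_force: [-0.7, 0.3, -0.4]
opening: 0.751
```

Emit:
play_rows(
  rows=[
    [75,[-0.02,0,0],[0,0,0]],
    [75,[-0.06,0,0],[0,0,0]],
    [75,[-0.12,0,0],[0,0,0]],
    [75,[-0.2,0,0],[0,0,0]],
    [75,[-0.3,0,0],[0,0,0]],
    [75,[-0.39,0,0],[0,0,0]],
    [75,[-0.39,0,0],[0,0,0]],
    [75,[-0.39,0,0],[0,0,0]],
  ],
)

```text
time: 12.82
eef_pos: [0.3737, -0.2274, 0.1335]
tcp_rot: [-0.042, 0.705, 0.039, 0.707]
contact_force: [0.1, 0.1, -0.5]
opening: 0.753
```

```bash
python3 - <<'E'
from h import *
s=st(); c=shot('wrist','w5'); move([.4375,.1118,.13],np.radians(6.6)); print(proj(c,[.373,-.2263,.027]))
E
```

```text
t 12.82 p [ 0.3737 -0.2274  0.1335] q [-0.042  0.705  0.039  0.707] F [ 0.1  0.1 -0.5] op 0.753 j [-0.78 -0.15  2.23  0.    1.06 -0.89]
shift [0.0047 1.0951 0.3443] turn [0.0003 0.0006 0.0007]
[275.4712077  205.60861564]
```

Emit:
play_rows(
  rows=[
    [85,[0,0.12,0.037],[0,0,0]],
    [85,[0,0.25,0.078],[0,0,0]],
    [85,[0,0.38,0.12],[0,0,0]],
    [85,[0,0.5,0.157],[0,0,0]],
    [85,[0,0.62,0.195],[0,0,0]],
    [85,[0,0.75,0.236],[0,0,0]],
    [85,[0,0.88,0.277],[0,0,0]],
    [85,[0,0.97,0.305],[0,0,0]],
    [85,[0,0.97,0.305],[0,0,0]],
  ],
)

```text
time: 13.62
eef_pos: [0.4288, 0.0773, 0.1293]
tcp_rot: [-0.042, 0.707, 0.043, 0.705]
contact_force: [-0.6, 0.4, -0.5]
opening: 0.852
```

```bash
python3 - <<'E'
from h import *
s=st(); move([.4375,.1118,.04],np.radians(6.6))
c=load('w5'); t=shot('top','t5')
a=cv2.resize(c['color'][80:360,130:430],(450,420)); b=cv2.resize(t['color'][195:250,335:405],(350,275),interpolation=cv2.INTER_CUBIC)
o=np.zeros((420,800,3),np.uint8); o[:,:450]=a; o[:275,450:]=b; cv2.imwrite('pics/c5.png',o[:,:,::-1])
E
```

```text
t 13.62 p [0.4288 0.0773 0.1293] q [-0.042  0.707  0.043  0.705] F [-0.6  0.4 -0.5] op 0.852 j [-0.06 -0.14  2.23  0.    1.06 -0.18]
shift [0.2979 0.1099 0.0436] turn [ 0.0038 -0.0021 -0.0013]
```

View pics/c5.png

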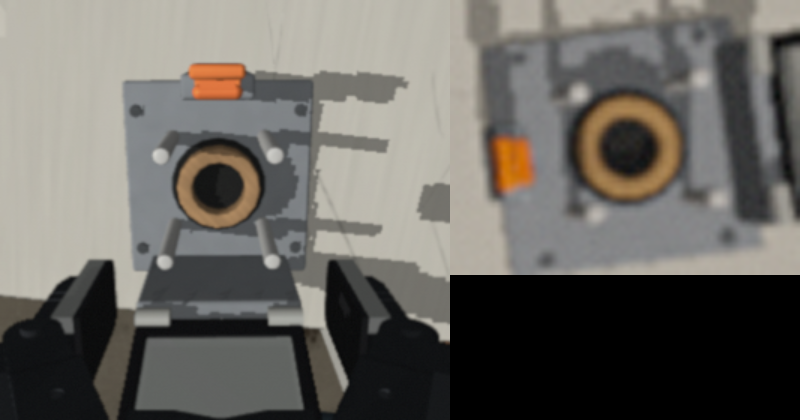

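The wrist view shows the spacer flat and concentric on the black seat at crop (219,186), and the top view agrees at (628,146). Next, the roll.

Emit:
play_rows(
  rows=[
    [88,[0.0,0.09,0.03],[0,0,0]],
    [88,[0.05,0.11,0.043],[0,0,0]],
    [88,[0.15,0.11,0.043],[0,0,0]],
    [88,[0.25,0.11,0.043],[0,0,0]],
    [88,[0.35,0.11,0.043],[0,0,0]],
    [88,[0.4,0.11,0.043],[0,0,0]],
    [88,[0.42,0.11,0.043],[0,0,0]],
    [88,[0.427,0.11,0.043],[0,0,0]],
    [88,[0.427,0.11,0.043],[0,0,0]],
    [88,[0.427,0.11,0.043],[0,0,0]],
  ],
)

```text
time: 14.5
eef_pos: [0.44, 0.1071, 0.004]
tcp_rot: [-0.041, 0.705, 0.041, 0.707]
contact_force: [-0.1, 0.1, 0.3]
opening: 0.882
```

```bash
python3 - <<'E'
from h import *
s=st(); move([.4375,.1118,.001],np.radians(6.6))
E
```

```text
t 14.5 p [0.44   0.1071 0.004 ] q [-0.041  0.705  0.041  0.707] F [-0.1  0.1  0.3] op 0.882 j [ 0.01  0.13  2.24 -0.    0.77 -0.1 ]
shift [ 0.0098  0.0165 -0.0064] turn [-0.0002  0.0011  0.0002]
```

Emit:
play_rows(
  rows=[
    [80,[0.007,0.016,-0.006],[0,0,0]],
    [80,[0.007,0.016,-0.006],[0,0,0]],
    [80,[0.007,0.016,-0.006],[0,0,0]],
    [0,[0.007,0.016,-0.006],[0,0,0]],
    [0,[0.007,0.016,-0.006],[0,0,0]],
    [0,[0.007,0.016,-0.006],[0,0,0]],
    [0,[0.007,0.016,-0.006],[0,0,0]],
    [0,[0.007,0.016,-0.006],[0,0,0]],
  ],
)

```text
time: 15.17
eef_pos: [0.437, 0.1122, 0.0016]
tcp_rot: [-0.041, 0.706, 0.041, 0.706]
contact_force: [-0.8, 1.6, 6.2]
opening: 0.62
```

Emit:
play_rows(
  rows=[
    [0,[-0.03,0,0],[0,0,0]],
    [0,[-0.1,0,0],[0,0,0]],
    [0,[-0.2,0,0],[0,0,0]],
    [0,[-0.3,0,0],[0,0,0]],
    [0,[-0.4,0,0],[0,0,0]],
    [0,[-0.46,0,0],[0,0,0]],
    [0,[-0.46,0,0],[0,0,0]],
    [0,[-0.46,0,0],[0,0,0]],
  ],
)

```text
time: 15.83
eef_pos: [0.4373, 0.1121, 0.1401]
tcp_rot: [-0.041, 0.705, 0.041, 0.707]
contact_force: [-0.3, 0.5, -0.8]
opening: 0.62
```

```bash
python3 - <<'E'
from h import *
s=st(); c=shot('wrist','w6'); move([.373,-.2263,.14],np.radians(6.6))
hsv=cv2.cvtColor(c['color'],cv2.COLOR_RGB2HSV)
m=((hsv[:,:,1]>60)&(hsv[:,:,0]<30)&(hsv[:,:,0]>10)); m[:180]=0; m[:,:150]=0; m[:,400:]=0
k,l,t,ce=cv2.connectedComponentsWithStats(m.astype(np.uint8)); i=1+np.argmax(t[1:,4]); print(t[i],ce[i],'tcp',proj(c,s['eef_pos']+np.array([0,0,.018])))
ct=max(cv2.findContours((l==i).astype(np.uint8),0,1)[0],key=cv2.contourArea)
# inner edge circle (top of hull) : upper rim
print('top rim y',t[i][1], 'expected', [proj(c,s['eef_pos']+np.array([-.0031,.0268+d,.018])).round(1) for d in (-.004,0,.004)])
E
```

```text
t 15.83 p [0.4373 0.1121 0.1401] q [-0.041  0.705  0.041  0.707] F [-0.3  0.5 -0.8] op 0.62 j [ 0.03 -0.12  2.19 -0.    1.07 -0.09]
shift [-0.0051 -1.0959 -0.339 ] turn [ 0.0002 -0.0003  0.    ]
[ 214  215  126  122 8893] [276.44709322 273.87630721] tcp [276.95358246 284.22398813]
top rim y 215 expected [array([275.9, 232.9]), array([277. , 223.5]), array([278.2, 214. ])]
```

Emit:
play_rows(
  rows=[
    [0,[0,-0.1,-0.031],[0,0,0]],
    [0,[0,-0.22,-0.068],[0,0,0]],
    [0,[0,-0.34,-0.105],[0,0,0]],
    [0,[0,-0.46,-0.142],[0,0,0]],
    [0,[0,-0.58,-0.18],[0,0,0]],
    [0,[0,-0.7,-0.217],[0,0,0]],
    [0,[0,-0.82,-0.254],[0,0,0]],
    [0,[0,-0.92,-0.285],[0,0,0]],
    [0,[0,-0.99,-0.306],[0,0,0]],
    [0,[0,-0.99,-0.306],[0,0,0]],
  ],
)

```text
time: 16.72
eef_pos: [0.3782, -0.1962, 0.1371]
tcp_rot: [-0.039, 0.707, 0.04, 0.705]
contact_force: [-1.2, 0.6, -0.7]
opening: 0.617
```

```bash
python3 - <<'E'
from h import *
s=st(); move([.373,-.2263,.14],np.radians(6.6))
E
```

```text
t 16.72 p [ 0.3782 -0.1962  0.1371] q [-0.039  0.707  0.04   0.705] F [-1.2  0.6 -0.7] op 0.617 j [-0.72 -0.18  2.25 -0.    1.08 -0.83]
shift [-0.0097 -0.0978 -0.0282] turn [-0.0028 -0.0017 -0.0008]
```

Emit:
play_rows(
  rows=[
    [0,[0,-0.06,-0.02],[0,0,0]],
    [0,[0,-0.096,-0.029],[0,0,0]],
    [0,[0,-0.096,-0.029],[0,0,0]],
    [0,[0,-0.096,-0.029],[0,0,0]],
    [0,[0,-0.096,-0.029],[0,0,0]],
  ],
)

```text
time: 17.13
eef_pos: [0.3743, -0.222, 0.1382]
tcp_rot: [-0.04, 0.706, 0.042, 0.706]
contact_force: [0.6, -0.0, -0.5]
opening: 0.617
```

```bash
python3 - <<'E'
from h import *
s=st(); move([.373,-.2263,.04],np.radians(6.6))
E
```

```text
t 17.13 p [ 0.3743 -0.222   0.1382] q [-0.04   0.706  0.042  0.706] F [ 0.6 -0.  -0.5] op 0.617 j [-0.77 -0.16  2.23  0.    1.08 -0.89]
shift [ 0.3274 -0.0142 -0.0055] turn [ 0.0005 -0.0005 -0.001 ]
```

Emit:
play_rows(
  rows=[
    [0,[0.02,-0.006,-0.003],[0,0,0]],
    [0,[0.1,-0.006,-0.003],[0,0,0]],
    [0,[0.17,-0.006,-0.003],[0,0,0]],
    [0,[0.21,-0.006,-0.003],[0,0,0]],
    [0,[0.21,-0.006,-0.003],[0,0,0]],
    [0,[0.21,-0.006,-0.003],[0,0,0]],
    [0,[0.21,-0.006,-0.003],[0,0,0]],
  ],
)

```text
time: 17.72
eef_pos: [0.3743, -0.2251, 0.0766]
tcp_rot: [-0.041, 0.706, 0.041, 0.706]
contact_force: [0.3, 0.6, -1.0]
opening: 0.617
```

```bash
python3 - <<'E'
from h import *
s=st(); move([.373,-.2263,.034],np.radians(6.6))
E
```

```text
t 17.72 p [ 0.3743 -0.2251  0.0766] q [-0.041  0.706  0.041  0.706] F [ 0.3  0.6 -1. ] op 0.617 j [-0.77 -0.05  2.26  0.    0.93 -0.89]
shift [ 0.1421 -0.0032 -0.0048] turn [0.0006 0.0005 0.0006]
```

Emit:
play_rows(
  rows=[
    [0,[0.02,-0.003,-0.004],[0,0,0]],
    [0,[0.06,-0.003,-0.004],[0,0,0]],
    [0,[0.1,-0.003,-0.004],[0,0,0]],
    [0,[0.125,-0.003,-0.004],[0,0,0]],
    [0,[0.138,-0.003,-0.004],[0,0,0]],
    [0,[0.138,-0.003,-0.004],[0,0,0]],
    [0,[0.138,-0.003,-0.004],[0,0,0]],
  ],
)

```text
time: 18.3
eef_pos: [0.3729, -0.2263, 0.0348]
tcp_rot: [-0.041, 0.706, 0.041, 0.706]
contact_force: [-0.4, 0.0, -0.2]
opening: 0.62
```

Emit:
play_rows(
  rows=[
    [0,[0.004,0,0],[0,0,0]],
    [0,[0.008,0,0],[0,0,0]],
    [0,[0.008,0,0],[0,0,0]],
  ],
)

```text
time: 18.55
eef_pos: [0.3728, -0.2262, 0.0324]
tcp_rot: [-0.041, 0.706, 0.041, 0.706]
contact_force: [0.4, -0.3, -0.4]
opening: 0.62
```

Emit:
play_rows(
  rows=[
    [0,[0.003,0,0],[0,0,0]],
    [0,[0.007,0,0],[0,0,0]],
    [0,[0.007,0,0],[0,0,0]],
  ],
)

```text
time: 18.8
eef_pos: [0.3725, -0.226, 0.0299]
tcp_rot: [-0.041, 0.706, 0.041, 0.706]
contact_force: [-0.2, -0.0, -1.2]
opening: 0.62
```

Emit:
play_rows(
  rows=[
    [0,[0.003,0,0],[0,0,0]],
    [0,[0.005,0,0],[0,0,0]],
    [0,[0.005,0,0],[0,0,0]],
  ],
)

```text
time: 19.05
eef_pos: [0.3727, -0.2261, 0.0286]
tcp_rot: [-0.041, 0.706, 0.041, 0.706]
contact_force: [-0.2, 0.6, 0.8]
opening: 0.618
```

Emit:
play_rows(
  rows=[
    [0,[0.003,0,0],[0,0,0]],
    [0,[0.004,0,0],[0,0,0]],
    [0,[0.004,0,0],[0,0,0]],
  ],
)

```text
time: 19.3
eef_pos: [0.3728, -0.2262, 0.0276]
tcp_rot: [-0.041, 0.706, 0.041, 0.706]
contact_force: [-1.3, 1.7, 3.3]
opening: 0.62
```

Contact is at the expected height, with 3.3 N. I'll release and lift.

Emit:
play_rows(
  rows=[
    [0,[-0.002,0,0],[0,0,0]],
    [0,[-0.002,0,0],[0,0,0]],
    [66,[-0.002,0,0],[0,0,0]],
    [70,[-0.002,0,0],[0,0,0]],
    [76,[-0.002,0,0],[0,0,0]],
    [84,[-0.002,0,0],[0,0,0]],
    [84,[-0.002,0,0],[0,0,0]],
    [84,[-0.002,0,0],[0,0,0]],
  ],
)

```text
time: 19.97
eef_pos: [0.3726, -0.226, 0.0278]
tcp_rot: [-0.041, 0.706, 0.041, 0.706]
contact_force: [-0.7, 0.0, -0.1]
opening: 0.842
```

Emit:
play_rows(
  rows=[
    [84,[-0.02,0,0],[0,0,0]],
    [84,[-0.06,0,0],[0,0,0]],
    [84,[-0.12,0,0],[0,0,0]],
    [84,[-0.2,0,0],[0,0,0]],
    [84,[-0.3,0,0],[0,0,0]],
    [84,[-0.38,0,0],[0,0,0]],
    [84,[-0.38,0,0],[0,0,0]],
    [84,[-0.38,0,0],[0,0,0]],
  ],
)

```text
time: 20.63
eef_pos: [0.3735, -0.2269, 0.144]
tcp_rot: [-0.042, 0.705, 0.04, 0.707]
contact_force: [0.7, -0.3, -0.5]
opening: 0.839
```

```bash
python3 - <<'E'
from h import *
s=st(); c=shot('wrist','w7'); move([.4333,-.0510,.14],np.radians(6.6))
hsv=cv2.cvtColor(c['color'],cv2.COLOR_RGB2HSV)
m=((hsv[:,:,1]>60)&(hsv[:,:,0]<30)&(hsv[:,:,0]>10)); m[:150]=0;m[260:]=0; m[:,:200]=0; m[:,350:]=0
ct=max(cv2.findContours(m.astype(np.uint8),0,1)[0],key=cv2.contourArea)
(x,y),ax,_=cv2.fitEllipse(cv2.convexHull(ct)); print(x,y,ax,onz(c,x,y,.036))
E
```

```text
t 20.63 p [ 0.3735 -0.2269  0.144 ] q [-0.042  0.705  0.04   0.707] F [ 0.7 -0.3 -0.5] op 0.839 j [-0.78 -0.17  2.22 -0.    1.08 -0.89]
shift [0.0073 0.5564 0.268 ] turn [0.0002 0.0004 0.0005]
275.6078186035156 207.48001098632812 (68.41558837890625, 70.32681274414062) [ 0.37308228 -0.22771584  0.036     ]
```

The roll sits at (0.373, -0.2277), within about 1 mm of centre. Next, the blue ring.

Emit:
play_rows(
  rows=[
    [95,[0,0.1,0.048],[0,0,0]],
    [95,[0,0.2,0.096],[0,0,0]],
    [95,[0,0.32,0.154],[0,0,0]],
    [95,[0,0.44,0.212],[0,0,0]],
    [95,[0,0.52,0.25],[0,0,0]],
    [95,[0.02,0.56,0.27],[0,0,0]],
    [95,[0.1,0.56,0.27],[0,0,0]],
    [95,[0.2,0.56,0.27],[0,0,0]],
    [95,[0.2,0.56,0.27],[0,0,0]],
    [95,[0.2,0.56,0.27],[0,0,0]],
  ],
)

```text
time: 21.52
eef_pos: [0.4311, -0.0488, 0.0792]
tcp_rot: [-0.04, 0.709, 0.042, 0.703]
contact_force: [-0.2, -0.2, -1.2]
opening: 0.949
```

```bash
python3 - <<'E'
from h import *
s=st(); move([.4333,-.0510,.0],np.radians(6.6))
E
```

```text
t 21.52 p [ 0.4311 -0.0488  0.0792] q [-0.04   0.709  0.042  0.703] F [-0.2 -0.2 -1.2] op 0.949 j [-0.35 -0.06  2.26 -0.    0.95 -0.46]
shift [ 0.2638 -0.009   0.0085] turn [ 0.0003 -0.0045 -0.0022]
```

Emit:
play_rows(
  rows=[
    [95,[0.05,-0.005,0.003],[0,0,0]],
    [95,[0.12,-0.005,0.003],[0,0,0]],
    [95,[0.19,-0.005,0.003],[0,0,0]],
    [95,[0.24,-0.005,0.003],[0,0,0]],
    [95,[0.255,-0.005,0.003],[0,0,0]],
    [95,[0.26,-0.005,0.003],[0,0,0]],
    [95,[0.26,-0.005,0.003],[0,0,0]],
    [95,[0.26,-0.005,0.003],[0,0,0]],
  ],
)

```text
time: 22.18
eef_pos: [0.436, -0.0518, 0.0053]
tcp_rot: [-0.041, 0.705, 0.04, 0.707]
contact_force: [-0.4, -0.7, -0.2]
opening: 0.952
```

```bash
python3 - <<'E'
from h import *
s=st(); move([.4333,-.0510,.0],np.radians(6.6))
E
```

```text
t 22.18 p [ 0.436  -0.0518  0.0053] q [-0.041  0.705  0.04   0.707] F [-0.4 -0.7 -0.2] op 0.952 j [-0.35  0.1   2.27  0.    0.76 -0.47]
shift [ 0.0178  0.0036 -0.0087] turn [0.0001 0.0015 0.0008]
```

Emit:
play_rows(
  rows=[
    [88,[0.013,0.003,-0.006],[0,0,0]],
    [85,[0.013,0.003,-0.006],[0,0,0]],
    [85,[0.013,0.003,-0.006],[0,0,0]],
    [0,[0.013,0.003,-0.006],[0,0,0]],
    [0,[0.013,0.003,-0.006],[0,0,0]],
    [0,[0.013,0.003,-0.006],[0,0,0]],
    [0,[0.013,0.003,-0.006],[0,0,0]],
    [0,[0.013,0.003,-0.006],[0,0,0]],
    [0,[0.013,0.003,-0.006],[0,0,0]],
  ],
)

```text
time: 22.93
eef_pos: [0.4332, -0.0506, 0.0007]
tcp_rot: [-0.041, 0.706, 0.041, 0.706]
contact_force: [-1.9, 0.2, 5.3]
opening: 0.664
```

Emit:
play_rows(
  rows=[
    [0,[-0.03,0,0],[0,0,0]],
    [0,[-0.1,0,0],[0,0,0]],
    [0,[-0.2,0,0],[0,0,0]],
    [0,[-0.3,0,0],[0,0,0]],
    [0,[-0.4,0,0],[0,0,0]],
    [0,[-0.48,0,0],[0,0,0]],
    [0,[-0.48,0,0],[0,0,0]],
    [0,[-0.48,0,0],[0,0,0]],
  ],
)

```text
time: 23.6
eef_pos: [0.4339, -0.0509, 0.1459]
tcp_rot: [-0.042, 0.704, 0.04, 0.707]
contact_force: [-0.4, 0.0, -1.6]
opening: 0.661
```

```bash
python3 - <<'E'
from h import *
s=st(); move([.373,-.2265,.14],np.radians(6.6))
E
```

```text
t 23.6 p [ 0.4339 -0.0509  0.1459] q [-0.042  0.704  0.04   0.707] F [-0.4  0.  -1.6] op 0.661 j [-0.35 -0.17  2.22 -0.    1.09 -0.47]
shift [ 0.0198 -0.558  -0.2693] turn [0.0003 0.0026 0.0013]
```

Emit:
play_rows(
  rows=[
    [0,[0,-0.1,-0.048],[0,0,0]],
    [0,[0,-0.22,-0.106],[0,0,0]],
    [0,[0,-0.34,-0.164],[0,0,0]],
    [0,[0,-0.44,-0.212],[0,0,0]],
    [0,[0,-0.52,-0.251],[0,0,0]],
    [0,[0,-0.557,-0.268],[0,0,0]],
    [0,[0,-0.557,-0.268],[0,0,0]],
    [0,[0,-0.557,-0.268],[0,0,0]],
    [0,[0.04,-0.557,-0.268],[0,0,0]],
    [0,[0.04,-0.557,-0.268],[0,0,0]],
  ],
)

```text
time: 24.43
eef_pos: [0.3711, -0.2235, 0.1293]
tcp_rot: [-0.04, 0.707, 0.043, 0.705]
contact_force: [-0.8, 0.5, -0.4]
opening: 0.662
```

```bash
python3 - <<'E'
from h import *
s=st(); move([.373,-.2266,.08],np.radians(6.6))
E
```

```text
t 24.43 p [ 0.3711 -0.2235  0.1293] q [-0.04   0.707  0.043  0.705] F [-0.8  0.5 -0.4] op 0.662 j [-0.78 -0.15  2.23  0.    1.06 -0.89]
shift [ 0.1644 -0.0117  0.0055] turn [ 0.0009 -0.0021 -0.0029]
```

Emit:
play_rows(
  rows=[
    [0,[0.04,-0.005,0.003],[0,0,0]],
    [0,[0.1,-0.005,0.003],[0,0,0]],
    [0,[0.16,-0.005,0.003],[0,0,0]],
    [0,[0.19,-0.005,0.003],[0,0,0]],
    [0,[0.19,-0.005,0.003],[0,0,0]],
    [0,[0.19,-0.005,0.003],[0,0,0]],
    [0,[0.19,-0.005,0.003],[0,0,0]],
  ],
)

```text
time: 25.02
eef_pos: [0.374, -0.2273, 0.0759]
tcp_rot: [-0.041, 0.706, 0.041, 0.706]
contact_force: [0.4, 0.3, -1.0]
opening: 0.665
```

```bash
python3 - <<'E'
from h import *
s=st(); move([.373,-.2266,.05],np.radians(6.6))
E
```

```text
t 25.02 p [ 0.374  -0.2273  0.0759] q [-0.041  0.706  0.041  0.706] F [ 0.4  0.3 -1. ] op 0.665 j [-0.78 -0.05  2.26  0.    0.93 -0.9 ]
shift [ 0.0862  0.0028 -0.003 ] turn [0.0006 0.0005 0.0006]
```

Emit:
play_rows(
  rows=[
    [0,[0.02,0.002,-0.002],[0,0,0]],
    [0,[0.05,0.002,-0.002],[0,0,0]],
    [0,[0.07,0.002,-0.002],[0,0,0]],
    [0,[0.083,0.002,-0.002],[0,0,0]],
    [0,[0.083,0.002,-0.002],[0,0,0]],
    [0,[0.083,0.002,-0.002],[0,0,0]],
  ],
)

```text
time: 25.52
eef_pos: [0.3725, -0.2265, 0.0497]
tcp_rot: [-0.04, 0.706, 0.041, 0.706]
contact_force: [0.5, -0.4, 0.0]
opening: 0.662
```

Emit:
play_rows(
  rows=[
    [0,[0.004,0,0],[0,0,0]],
    [0,[0.008,0,0],[0,0,0]],
    [0,[0.008,0,0],[0,0,0]],
  ],
)

```text
time: 25.77
eef_pos: [0.3727, -0.2267, 0.0477]
tcp_rot: [-0.041, 0.706, 0.041, 0.706]
contact_force: [-0.2, 0.2, -1.1]
opening: 0.664
```

Emit:
play_rows(
  rows=[
    [0,[0.003,0,0],[0,0,0]],
    [0,[0.005,0,0],[0,0,0]],
    [0,[0.005,0,0],[0,0,0]],
  ],
)

```text
time: 26.02
eef_pos: [0.3727, -0.2267, 0.0462]
tcp_rot: [-0.041, 0.706, 0.041, 0.706]
contact_force: [-0.6, 0.2, -0.5]
opening: 0.663
```

Emit:
play_rows(
  rows=[
    [0,[0.003,0,0],[0,0,0]],
    [0,[0.005,0,0],[0,0,0]],
    [0,[0.005,0,0],[0,0,0]],
  ],
)

```text
time: 26.27
eef_pos: [0.3728, -0.2268, 0.045]
tcp_rot: [-0.041, 0.706, 0.041, 0.706]
contact_force: [-0.1, 0.1, 3.0]
opening: 0.663
```

Emit:
play_rows(
  rows=[
    [0,[0.002,0,0],[0,0,0]],
    [0,[0.003,0,0],[0,0,0]],
    [0,[0.003,0,0],[0,0,0]],
  ],
)

```text
time: 26.52
eef_pos: [0.3729, -0.2269, 0.0442]
tcp_rot: [-0.041, 0.706, 0.041, 0.706]
contact_force: [-1.3, 0.6, 5.3]
opening: 0.666
```

Emit:
play_rows(
  rows=[
    [0,[-0.004,0,0],[0,0,0]],
    [0,[-0.004,0,0],[0,0,0]],
    [70,[-0.004,0,0],[0,0,0]],
    [75,[-0.004,0,0],[0,0,0]],
    [82,[-0.004,0,0],[0,0,0]],
    [88,[-0.004,0,0],[0,0,0]],
    [88,[-0.004,0,0],[0,0,0]],
    [88,[-0.004,0,0],[0,0,0]],
  ],
)

```text
time: 27.18
eef_pos: [0.3727, -0.2266, 0.0449]
tcp_rot: [-0.041, 0.706, 0.041, 0.706]
contact_force: [-0.3, 0.5, 0.2]
opening: 0.884
```

Emit:
play_rows(
  rows=[
    [88,[-0.02,0,0],[0,0,0]],
    [88,[-0.06,0,0],[0,0,0]],
    [88,[-0.12,0,0],[0,0,0]],
    [88,[-0.2,0,0],[0,0,0]],
    [88,[-0.3,0,0],[0,0,0]],
    [88,[-0.38,0,0],[0,0,0]],
    [88,[-0.38,0,0],[0,0,0]],
    [88,[-0.38,0,0],[0,0,0]],
  ],
)

```text
time: 27.85
eef_pos: [0.3736, -0.2275, 0.1611]
tcp_rot: [-0.042, 0.705, 0.04, 0.707]
contact_force: [0.4, 0.6, -0.7]
opening: 0.878
```

```bash
cat > f.py <<'E'
from h import *
s=st(); c=shot('wrist','w8'); sc=shot('scene','s8')
hsv=cv2.cvtColor(c['color'],cv2.COLOR_RGB2HSV)
m=((hsv[:,:,1]>130)&(abs(hsv[:,:,0].astype(int)-112)<12)); m[:150]=0;m[290:]=0; m[:,:200]=0; m[:,350:]=0
ct=max(cv2.findContours(m.astype(np.uint8),0,1)[0],key=cv2.contourArea)
(x,y),ax,_=cv2.fitEllipse(cv2.convexHull(ct)); print(x,y,ax,onz(c,x,y,.051))
C=np.array([.373,-.2263]); th=np.radians(6.6); ex=np.array([np.sin(th),-np.cos(th)])
hinge=np.r_[C+ex*.05,.07]; print('hinge',hinge.round(4))
w=c['color'][150:420,150:430]; q=sc['color'][190:310,280:400]
o=np.zeros((420,800,3),np.uint8); o[:,:400]=cv2.resize(w,(400,420)); o[:400,400:]=cv2.resize(q,(400,400)); cv2.imwrite('pics/c8.png',o[:,:,::-1])
c=load('s0')
for a in (1.75,1.85,1.95):
    tip=hinge+np.r_[-ex*np.cos(a),np.sin(a)]*.097; ey=np.array([np.cos(th),np.sin(th),0])
    print(a,tip.round(3),[proj(c,tip+ey*d).round(1) for d in (-.039,.039)], [proj(load('t0'),tip+ey*d).round(1) for d in (-.039,.039)])
E
python3 f.py
```

```text
t 27.85 p [ 0.3736 -0.2275  0.1611] q [-0.042  0.705  0.04   0.707] F [ 0.4  0.6 -0.7] op 0.878 j [-0.78 -0.19  2.21  0.    1.12 -0.9 ]
275.4816589355469 206.09251403808594 (72.3162612915039, 72.73695373535156) [ 0.37295655 -0.22773222  0.051     ]
hinge [ 0.3787 -0.276   0.07  ]
1.75 [ 0.381 -0.293  0.165] [array([350.5, 226.9]), array([370.9, 210. ])] [array([425.9, 239.4]), array([419.8, 197. ])]
1.85 [ 0.382 -0.303  0.163] [array([355. , 229.4]), array([375.2, 212.4])] [array([430.7, 238.8]), array([424.6, 196.5])]
1.95 [ 0.383 -0.312  0.16 ] [array([359.3, 232.4]), array([379.4, 215.1])] [array([435.1, 238.1]), array([429., 196.])]
```

View pics/c8.png

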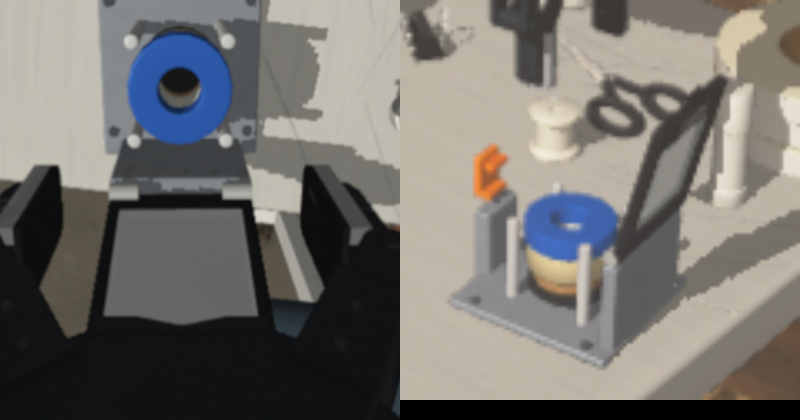

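The wrist crop shows the ring centred on the stack at (180,88), measured (0.373,-0.2277). The scene crop shows spacer, roll and ring stacked flat, with the lid leaning back at about 1.85 rad. I'll plan the lid path: shut fingers pass over and behind the lid, then follow an arc about the hinge.

```bash
cat > g.py <<'E'
from h import *
th=np.radians(6.6); ex=np.array([np.sin(th),-np.cos(th),0]); ey=np.array([np.cos(th),np.sin(th),0]); Z=np.array([0,0,1.])
H=np.array([.3787,-.276,.07])+.015*ey
def wp(a,r,push=0): 
    d=-ex*np.cos(a)+Z*np.sin(a); n=ex*np.sin(a)+Z*np.cos(a); return H+r*d+(.007-push)*n+.011*ex
behind=H+ex*.062+Z*.078
if __name__=='__main__':
    s=st(); print('behind',behind.round(4)); move(behind*[1,1,0]+[0,0,.205],th,s); move(behind,th,s)
    o1,d1=ray(load('s0'),420,385); o2,d2=ray(load('t0'),455,240)
    A=np.c_[d1,-d2]; k=np.linalg.lstsq(A,o2-o1,rcond=None)[0]; print('machine corner',o1+k[0]*d1,o2+k[1]*d2)
    for a,r in ((1.85,.078),(1.57,.078),(1.2,.08),(.8,.085),(.4,.088),(.15,.089),(0,.089)):
        p=wp(a,r); print(a,p.round(4),'r',np.hypot(*p[:2]).round(4),'rel',((p-behind)@np.c_[-Z,-ex,ey]/.3).round(3))
E
python3 g.py
```

```text
t 27.95 p [ 0.3722 -0.2262  0.1582] q [-0.04   0.706  0.041  0.706] F [-0.2  0.  -0.3] op 0.881 j [-0.78 -0.19  2.21 -0.    1.12 -0.9 ]
behind [ 0.4007 -0.3359  0.148 ]
shift [-0.1564 -0.374   0.0523] turn [ 0.0002 -0.0006 -0.0007]
shift [ 0.0336 -0.3743  0.0524] turn [ 0.0002 -0.0006 -0.0007]
machine corner [ 0.34515712 -0.4737867  -0.11390635] [ 0.33477764 -0.46173807 -0.11844012]
1.85 [ 0.3981 -0.3132  0.1431] r 0.5066 rel [0.016 0.076 0.   ]
1.57 [ 0.3957 -0.2921  0.148 ] r 0.4918 rel [-0.     0.147  0.   ]
1.2 [ 0.3923 -0.2629  0.1471] r 0.4722 rel [0.003 0.245 0.   ]
0.8 [ 0.3886 -0.2314  0.1359] r 0.4523 rel [ 0.04   0.351 -0.   ]
0.4 [ 0.3859 -0.2074  0.1107] r 0.4381 rel [ 0.124  0.431 -0.   ]
0.15 [ 0.3849 -0.1988  0.0902] r 0.4332 rel [0.193 0.46  0.   ]
0 [ 0.3846 -0.1968  0.077 ] r 0.4321 rel [0.237 0.467 0.   ]
```

Emit:
play_rows(
  rows=[
    [0,[-0.1,0,0],[0,0,0]],
    [0,[-0.18,0,0],[0,0,0]],
    [0,[-0.18,0,0],[0,0,0]],
    [0,[-0.18,0,0],[0,0,0]],
    [0,[-0.18,0,0],[0,0,0]],
    [0,[-0.18,0,0],[0,0,0]],
    [0,[-0.18,0,0],[0,0,0]],
    [0,[-0.18,0,0],[0,0,0]],
  ],
)

```text
time: 28.62
eef_pos: [0.3722, -0.2262, 0.2117]
tcp_rot: [-0.04, 0.707, 0.042, 0.705]
contact_force: [0.3, 0.5, 0.5]
opening: -0.0
```

Emit:
play_rows(
  rows=[
    [0,[0,-0.1,0.014],[0,0,0]],
    [0,[0,-0.2,0.028],[0,0,0]],
    [0,[0,-0.3,0.042],[0,0,0]],
    [0,[0,-0.37,0.052],[0,0,0]],
    [0,[0,-0.374,0.052],[0,0,0]],
    [0,[0,-0.374,0.052],[0,0,0]],
    [0,[0,-0.374,0.052],[0,0,0]],
  ],
)

```text
time: 29.2
eef_pos: [0.4007, -0.3355, 0.2122]
tcp_rot: [-0.04, 0.706, 0.041, 0.706]
contact_force: [-0.4, -0.4, 0.7]
opening: -0.004
```

```bash
python3 - <<'E'
from g import *
s=st(); move(behind,th,s)
E
```

```text
t 29.2 p [ 0.4007 -0.3355  0.2122] q [-0.04   0.706  0.041  0.706] F [-0.4 -0.4  0.7] op -0.004 j [-0.89 -0.03  1.97  0.    1.21 -1.01]
shift [ 0.2141 -0.0017 -0.    ] turn [ 0.0002 -0.0006 -0.0012]
```

Now lower behind the lid, then push it past upright.

Emit:
play_rows(
  rows=[
    [0,[0.06,0,0],[0,0,0]],
    [0,[0.13,0,0],[0,0,0]],
    [0,[0.19,0,0],[0,0,0]],
    [0,[0.214,0,0],[0,0,0]],
    [0,[0.214,0,0],[0,0,0]],
    [0,[0.214,0,0],[0,0,0]],
  ],
)

```text
time: 29.7
eef_pos: [0.4012, -0.3357, 0.1491]
tcp_rot: [-0.041, 0.706, 0.041, 0.706]
contact_force: [0.8, -0.4, 0.9]
opening: 0.002
```

Emit:
play_rows(
  rows=[
    [0,[0,0.04,0],[0,0,0]],
    [0,[0,0.08,0],[0,0,0]],
    [0,[0,0.11,0],[0,0,0]],
    [0,[0,0.147,0],[0,0,0]],
    [0,[0,0.18,0],[0,0,0]],
    [0,[0.003,0.22,0],[0,0,0]],
    [0,[0.004,0.25,0],[0,0,0]],
    [0,[0.004,0.25,0],[0,0,0]],
    [0,[0.004,0.25,0],[0,0,0]],
  ],
)

```text
time: 30.45
eef_pos: [0.3922, -0.2608, 0.1473]
tcp_rot: [-0.041, 0.706, 0.042, 0.706]
contact_force: [-0.7, -0.1, -0.5]
opening: -0.001
```

```bash
cat > l.py <<'E'
from g import *
s=st(); p=np.array(s['eef_pos'])
for a,r in ((.8,.085),(.4,.088),(.15,.089),(.1,.089),(.05,.089),(0,.089)):
    print(a,'rel',((wp(a,r)-p)@np.c_[-Z,-ex,ey]/.3).round(3))
E
python3 l.py
```

```text
t 30.45 p [ 0.3922 -0.2608  0.1473] q [-0.041  0.706  0.042  0.706] F [-0.7 -0.1 -0.5] op -0.001 j [-0.8  -0.08  2.14  0.    1.09 -0.92]
0.8 rel [ 0.038  0.099 -0.001]
0.4 rel [ 0.122  0.179 -0.001]
0.15 rel [ 0.19   0.208 -0.001]
0.1 rel [ 0.205  0.211 -0.001]
0.05 rel [ 0.219  0.213 -0.001]
0 rel [ 0.234  0.215 -0.001]
```

Emit:
play_rows(
  rows=[
    [0,[0.013,0.035,0],[0,0,0]],
    [0,[0.025,0.068,0],[0,0,0]],
    [0,[0.038,0.099,0],[0,0,0]],
    [0,[0.058,0.122,0],[0,0,0]],
    [0,[0.08,0.145,0],[0,0,0]],
    [0,[0.1,0.163,0],[0,0,0]],
    [0,[0.122,0.179,0],[0,0,0]],
    [0,[0.122,0.179,0],[0,0,0]],
    [0,[0.122,0.179,0],[0,0,0]],
  ],
)

```text
time: 31.2
eef_pos: [0.3859, -0.2077, 0.1102]
tcp_rot: [-0.04, 0.706, 0.042, 0.705]
contact_force: [0.5, 0.2, -0.0]
opening: -0.003
```

```bash
python3 l.py; python3 - <<'E'
import os; os.chdir('.')
from h import *
s=shot('scene','s9')['color']; cv2.imwrite('pics/c9.png',cv2.resize(s[180:310,270:410],(700,650))[:600,:,::-1])
E
```

```text
t 31.2 p [ 0.3859 -0.2077  0.1102] q [-0.04   0.706  0.042  0.705] F [ 0.5  0.2 -0. ] op -0.003 j [-0.73 -0.11  2.24  0.    1.01 -0.84]
0.8 rel [-0.085 -0.079  0.   ]
0.4 rel [-0.002  0.001  0.   ]
0.15 rel [0.067 0.03  0.   ]
0.1 rel [0.081 0.033 0.   ]
0.05 rel [0.096 0.035 0.   ]
0 rel [0.111 0.037 0.   ]
```

View pics/c9.png

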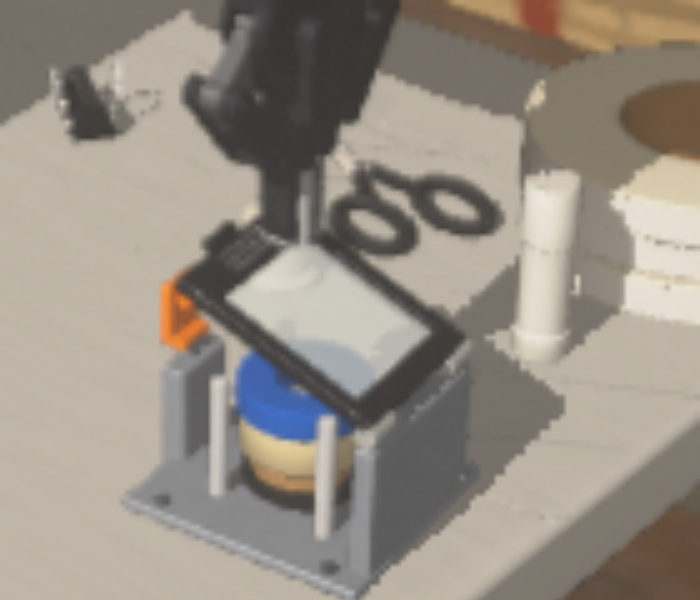

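The lid is at about 0.4 rad and follows the finger, which is at (285,215). The stack underneath is undisturbed.

Emit:
play_rows(
  rows=[
    [0,[0.025,0.012,0],[0,0,0]],
    [0,[0.05,0.022,0],[0,0,0]],
    [0,[0.067,0.03,0],[0,0,0]],
    [0,[0.08,0.033,0],[0,0,0]],
    [0,[0.08,0.033,0],[0,0,0]],
    [0,[0.08,0.033,0],[0,0,0]],
  ],
)

```text
time: 31.75
eef_pos: [0.3848, -0.1982, 0.0865]
tcp_rot: [-0.04, 0.706, 0.041, 0.706]
contact_force: [-0.1, 0.8, -0.0]
opening: 0.002
```

Emit:
play_rows(
  rows=[
    [0,[0.007,0.002,0],[0,0,0]],
    [0,[0.014,0.003,0],[0,0,0]],
    [0,[0.02,0.003,0],[0,0,0]],
    [0,[0.02,0.003,0],[0,0,0]],
  ],
)

```text
time: 32.08
eef_pos: [0.3857, -0.1983, 0.0841]
tcp_rot: [-0.041, 0.706, 0.041, 0.706]
contact_force: [-6.6, 3.7, 16.9]
opening: -0.0
```

Emit:
play_rows(
  rows=[
    [0,[0.005,0,0],[0,0,0]],
    [0,[0.01,0,0],[0,0,0]],
    [0,[0.01,0,0],[0,0,0]],
  ],
)

```text
time: 32.33
eef_pos: [0.3854, -0.1978, 0.0792]
tcp_rot: [-0.041, 0.706, 0.041, 0.706]
contact_force: [-1.1, 1.6, 1.0]
opening: 0.002
```

Emit:
play_rows(
  rows=[
    [0,[0.005,0,0],[0,0,0]],
    [0,[0.01,0,0],[0,0,0]],
    [0,[0.01,0,0],[0,0,0]],
  ],
)

```text
time: 32.58
eef_pos: [0.3856, -0.1981, 0.0766]
tcp_rot: [-0.041, 0.706, 0.041, 0.706]
contact_force: [-3.7, 3.0, 10.2]
opening: 0.005
```

Emit:
play_rows(
  rows=[
    [0,[0.004,0,0],[0,0,0]],
    [0,[0.004,0,0],[0,0,0]],
  ],
)

```text
time: 32.75
eef_pos: [0.3858, -0.1981, 0.0763]
tcp_rot: [-0.041, 0.706, 0.041, 0.706]
contact_force: [-5.1, 4.0, 18.3]
opening: -0.0
```

Emit:
play_rows(
  rows=[
    [0,[-0.02,0,0],[0,0,0]],
    [0,[-0.1,0,0],[0,0,0]],
    [0,[-0.2,0,0],[0,0,0]],
    [0,[-0.3,0.1,0],[0,0,0]],
    [0,[-0.35,0.2,0.05],[0,0,0]],
    [0,[-0.4,0.3,0.1],[0,0,0]],
    [0,[-0.4,0.4,0.1],[0,0,0]],
    [0,[-0.4,0.5,0.1],[0,0,0]],
    [0,[-0.4,0.5,0.1],[0,0,0]],
    [0,[-0.4,0.5,0.1],[0,0,0]],
  ],
)

```text
time: 33.58
eef_pos: [0.3973, -0.0442, 0.1934]
tcp_rot: [-0.042, 0.706, 0.042, 0.706]
contact_force: [-0.2, -0.3, -0.5]
opening: -0.003
```

```bash
python3 - <<'E'
from g import *
st(); sc=shot('scene','s10'); t=shot('top','t10')
a=cv2.resize(sc['color'][190:310,280:400],(420,420)); b=cv2.resize(t['color'][185:260,330:430],(380,285),interpolation=cv2.INTER_CUBIC)
o=np.zeros((420,800,3),np.uint8); o[:,:420]=a; o[:285,420:]=b; cv2.imwrite('pics/c10.png',o[:,:,::-1])
E
```

```text
t 33.58 p [ 0.3973 -0.0442  0.1934] q [-0.042  0.706  0.042  0.706] F [-0.2 -0.3 -0.5] op -0.003 j [-0.37 -0.33  2.25 -0.    1.22 -0.48]
```

View pics/c10.png

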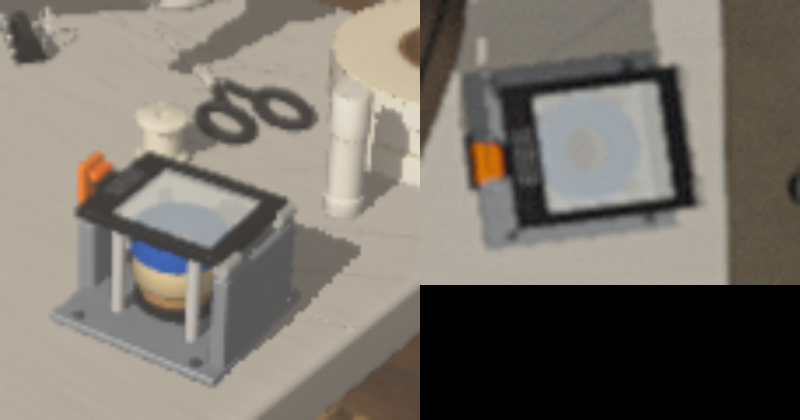

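The scene crop shows the lid level, with its front edge under the orange catch at (95,180) and the stack intact below. The top crop agrees. The roller, glue stick, clip and scissors haven't moved.

```bash
python3 - <<'E'
from h import *
st(); print(ctrl.sign_off())
E
```

```text
t 33.68 p [ 0.3976 -0.0457  0.1935] q [-0.041  0.706  0.041  0.706] F [ 0.2  0.3 -0. ] op -0.001 j [-0.37 -0.33  2.25 -0.    1.22 -0.48]
the job is handed in; nothing more can be done
None
```

The cassette is loaded in order – spacer, roll, then the smaller blue ring (about 56 mm; the look-alike measured 74 mm). The lid is shut under the orange catch, and I handed the job in at 33.7 s.

- **Placing:** I felt for the seat and met it about 15 mm above the table. Each part was set down at about 3–5 N, then released.
- **Centring:** The wrist camera put the roll and ring within about 1.5 mm of the seat centre measured from the top camera, about the limit of its calibration. The spacer I judged by eye, and it looked concentric with the seat.
- **Lid:** Resistance rose to 17 N, dropped to 1 N as the lid passed the catch, then met a hard stop level with the shut position (18 N at most). The last pictures show it level under the catch with the stack flat below. I took the lid angle from that height and the pictures rather than measuring it directly.
- **What went wrong:** My second try at gripping the spacer closed above it, because the fingertips sit higher than the TCP when half open. While finding that out I pressed the tips on the table at about 27 N, then gripped it properly.
- **Other things:** The bystanders visible in the last pictures had not moved, and the robot was touching nothing at hand-in.

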